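Turn the roller tin over and clip it into the draining rack

TASK

The flat metal tin of rollers lies lid up on the sloping loading stand, and its lid is only laid on. Lift it with the lid pinched shut, turn it over and lay it lid down on the rails of the draining rack (the one in the drip tray), then press it down the slope, without ramming, until the rack's spring clip snaps around the rod at the tin's foot and the tin is fully home against the stops, flat on both rails; let go. Keep the lid shut and all rollers inside throughout, and leave the other things on the bench alone.

Things in the scene. Friction and masses are not known exactly. Their poses are not given: they have to be found in the camera images.
- tin_center (a point): Centre, half-way up, of the closed tin: plain steel box with an aluminium lid, 120 mm long (x axis), 110 mm wide (y), 46 mm thick with lid on (z, from bottom to lid), walls 3 mm; 0.5 to 0.75 kg with lid and rollers. It starts lid up on the loading stand, x axis pointing down the 55 degree slope, away from the robot; z leans 55 degrees from vertical, away from the robot.
- tin: The tin; origin in the middle of its bottom, 23 mm below its centre. Its upper 35 mm stick out past the rails, free above, below and behind; under the rest it is open between the rails too. To pinch it over this end: one finger on the lid, one under the bottom, fingers pointing down the slope (35 degrees from straight down), 45 to 55 mm over the tin; 25 to 40 N of grip keeps the lid shut.
- tin_rod (a point): Middle of the steel foot rod, 12 mm in diameter and 52 mm long (along the tin's y), carried by two ears at the tin's downhill end: 78 mm along the tin's x axis from its centre, at half its thickness, so it comes to the same place when the tin is turned over about its x axis. Press slowly (20 mm/s or less): over 80 N on the rack counts as ramming.
- tin_mouth (a point): Point fixed to the tin where the middle of the lid plate is when the lid is fully on: 21 mm along the tin's z axis from the tin's centre.
- lid_center (a point): Middle of the lid plate (120 x 110 x 4 mm, flush with the tin's outside all round, four dark drain slots in its top). Under it an 8 mm deep rim fits into the tin with 1.5 mm play; nothing else holds it. z axis points out of the tin.
- lid: The same lid; origin in the middle of the underside of its plate.
- rack: Draining rack, fixed: steel frame in a low drip tray (180 x 150 x 22 mm); origin in the middle of the tray's underside. Two rails, each 14 mm wide and 85 mm long, middles 90 mm apart, open between them, slope down 55 degrees away from the robot. At each rail's foot, 90 mm above the bench, a stop stands 24 mm up square to the slope.
- clip (a point): Where the rod's middle is when snapped home: between the two spring fingers of the clip at the rack's foot, midway between the rails. The fingers lie over and under the rod, mouth 15 mm uphill of here (so lay the tin on the rails 30 to 35 mm uphill of home, then slide); 8 mm between their bumps. The rod meets the bumps 13 mm before home; 8 to 20 N of push besides the tin's weight snaps it in.
- rack_seat (a point): Where the tin's centre must finally be on the draining rack: 23 mm above the rails' top face, 60 mm uphill of the stops, midway between the rails. Its x axis points down the slope, y to the left, z out of the slope (up and away from the robot).
- stand: Loading stand, fixed: the same rails and stops as the rack's, but on a flat steel plate (150 x 140 mm); origin in the middle of its underside. It holds the tin at the start. Stand or rack may be the left one.
- stand_seat (a point): The loading stand's seat point, with the same axes and offsets as the rack's; the tin starts with its centre here.
- roller0: Centre of one of three loose steel rollers in the tin, 18 mm in diameter, 28 mm long (along its y axis), 50 g; they shift about when the tin is turned.
- roller1: Centre of one of three loose steel rollers in the tin, 18 mm in diameter, 28 mm long (along its y axis), 50 g; they shift about when the tin is turned.
- roller2: Centre of one of three loose steel rollers in the tin, 18 mm in diameter, 28 mm long (along its y axis), 50 g; they shift about when the tin is turned.
- bearing: Bystander: steel bearing ring lying flat, 52 mm in diameter, 16 mm high; centre of its underside.
- screwdriver: Bystander: screwdriver lying between the stands; its x axis runs along it.
- wrench: Bystander: wrench lying on the left, near the robot; its x axis runs along it.
- oil_bottle: Bystander: bottle 64 mm in diameter, 170 mm high, on the left; centre of its underside.
- jar: Bystander: jar 72 mm in diameter, 90 mm high, on the right; centre of its underside.
- cup: Bystander: steel cup 76 mm in diameter, 90 mm high, on the right, near the robot; centre of its underside.
There are look-alikes about, which are no part of the job. What is shaped like the tin but orange or red is not meant.

How it is judged:
On the way, in this order (a step that is already met when the one before it is completed fails the run):
1. the shut tin is lifted clear of the loading stand (distance between tin_center and stand_seat above 0.05 m and contact force between tin and stand below 0.1 N and distance between lid_center and tin_mouth below 0.008 m), for 0.1 s.
2. the shut tin is turned upside down (angle between tin_center's own z axis and vertical above 2 rad and distance between lid_center and tin_mouth below 0.008 m), for 0.1 s.
At the end, for the whole second after the job is handed in: Tin upside down, at rest on the rack's rails: centre within 5 mm (uphill) or 6 mm of the seat along the slope, 12 mm sideways, at most 6 mm above; flat within 0.09 rad, turned under 0.15 rad; lid within 6 mm of fully on; the three rollers inside (x of tin_center in the frame of rack_seat between -0.005 and 0.006 m and y of tin_center in the frame of rack_seat between -0.012 and 0.012 m and z of tin_center in the frame of rack_seat below 0.006 m and angle between the z axis of tin_center and the z axis of rack_seat, either way round below 0.09 rad and angle between the x axis of tin_center and the x axis of rack_seat, either way round below 0.15 rad and angle between tin_center's own z axis and vertical above 2 rad and distance between lid_center and tin_mouth below 0.006 m and distance between each of roller0, roller1, roller2 and tin_center below 0.08 m and linear speed of tin below 0.02 m/s); the robot touches nothing.
It fails at once if the lid comes more than 12 mm away from fully on (distance between lid_center and tin_mouth above 0.012 m).
It fails at once if the tin or its lid hits the rack with more than 80 N (contact force between any of tin, lid and rack above 80 N).
It fails at once if a roller leaves the tin (distance between any of roller0, roller1, roller2 and tin_center above 0.1 m).
It fails at once if a bystander is moved more than 30 mm (distance of any of bearing, screwdriver, wrench, oil_bottle, jar, cup from where it was at the start of the episode above 0.03 m).
It also fails if it takes over 51 s, if anything falls off the work surface, if the arm or the gripper's body presses on something with over 40 N, if the wrist force passes 120 N, or if a joint passes its speed limit or range.

ROBOT

A 6-joint arm with a two-finger parallel gripper is mounted at the origin on the work surface. World frame = base frame: x ahead of the robot, y to its left, z up, the work surface at z = 0. Lengths are in m, angles in rad, forces in N, time in s.
With the tool pointing down it reaches from about 0.375 to 0.975 m from the base axis. Payload 3.8 kg.
Tool frame: the origin (TCP) lies midway between the tips of the shut fingers; the grasp point (between the pads) lies 19 mm behind it; z points along the fingers, y is the line along which they close (so a half turn about z gives the same grasp; the last joint's range is limited). The gripper opens to 85 mm and grips with 20 to 120 N. Pads are 22 mm wide; open, the fingers measure 114 mm over their backs; the gripper's body (76 mm by 85 mm) begins 54 mm behind the grasp point. The pads swing forward as they close: fully open they stand 13 mm farther back than shut.
Start: joints at [1.185, 0.264, 1.604, -0, 1.274, -0.037], TCP at [0.231, 0.634, 0.231] pointing down, gripper open.
Joint ranges: [-2.63, 2.63], [-0.94, 2.18], [0.31, 2.57], [-1.31, 4.45], [0, 2.66], [-2.55, 2.55]. Speed limits (rad/s): [2.57, 2.57, 3.14, 3.14, 3.14, 3.14].

INTERFACE

Orientations are given as a rotation vector (axis times angle).
In Python, from workcell import bot, imaging gives the robot as it stands.
- The arm moves only by the tool step_arm, never from a script. Its argument "series" is a list of rows, each an object of numbers: "grip": the closure, from -1 (fully open) to 1 (shut); "x", "y", "z": the shift along the tool's x, y, z normalised to -1 to 1, where 1 is 500 mm; "ax", "ay", "az": the turn, a rotation vector about the tool's x, y, z normalised to -1 to 1, where 1 is 30 degrees. A call has 1 to 12 rows; each row is the pose to reach, as a shift and turn from the pose commanded when the call began, along the tool's axes at that moment; what a row does not reach only later rows make up. A row lasts 1/10 s, in which the tool goes at most 50 mm and 8.59 degrees, less where a joint would pass 70% of its speed; a pose out of reach is approached as far as the arm can. A call with a number of a shift or a turn outside -1 to 1 is refused whole. A call with a gripper value outside its range is refused whole. The fingers move at their own pace and stop on an object; "force" is the grip in N (left out, the last holds). Time passes only in rows, so rows that repeat a pose let the fingers close. It gives the time, the measured TCP pose, the force, the opening and the grip force at its end, in the units of the state.
- bot.read_state(): the state, without advancing time (a new reading comes with each control period).
- imaging.read_camera(name): name is "side" or "top"; returns a dict with "img" (400x640x3 uint8, red, green, blue), "fx", "fy", "cx", "cy" (pixels), "k1" (the pictures are not rectified: a ray, as slopes to the right and down, at radius r is drawn at 1 + k1 r^2 times it, then the intrinsics apply), "R" (3x3) and "t" (3): a world point X has camera coordinates R X + t. Camera axes: x right, y down, z forward; pixel columns grow to the right and rows downward; lengths in m; the calibration is good to about 2 mm. A picture is of the moment at which its call begins. There is no depth.
- bot.finish_job(): hands the job in; it is judged then, once.
The state is a dict: "time": time; "q": joint angles; "joint_vel": joint speeds; "joint_torque": joint torques, N m; "tool_pos": TCP position; "tcp_rot": TCP orientation; "wrist_force": force on the tool from outside, world axes, zero at the start; "torque": the same for the moment, N m; "width": opening from 0.0 (shut) to 1.0 (fully open); "grip_force": force on a finger pad.
Only numpy, scipy, OpenCV 4.12 (cv2) and the standard library are available. Lean on these libraries where they do the work, as an engineer would, in place of code of your own. Each camera call takes 0.05 s, during which the arm holds its last target. There are 200 camera calls.

## Working session

There is one attempt and no reset: what is moved stays moved. The work goes in short steps, Python scripts to look and compute and a tool call to move; the robot and the scene stay as the last step left them, time stands still between calls to the robot, and variables do not carry over. Pictures are saved under pics/ and viewed, at most 10 in all, crops included, and the job is handed in when it is done.

Besides the shell and the picture viewer there is one more tool, called by a JSON object that holds its "method" and its "body". step_arm: Moves the arm, as the interface text tells. Scaled input: -1 to 1 covers 500 mm each way for a shift and 30 degrees each way for a turn. Its arguments: {"type":"object","properties":{"series":{"type":"array","items":{"type":"object","properties":{"grip":{"type":"number"},"x":{"type":"number","minimum":-1,"maximum":1},"y":{"type":"number","minimum":-1,"maximum":1},"z":{"type":"number","minimum":-1,"maximum":1},"ax":{"type":"number","minimum":-1,"maximum":1},"ay":{"type":"number","minimum":-1,"maximum":1},"az":{"type":"number","minimum":-1,"maximum":1}}}},"force":{"type":"number"}},"required":["series"]}

```bash
mkdir -p pics; ls; python3 - <<'E'
from workcell import bot, imaging
import cv2,numpy as np,pickle
s=bot.read_state(); print(s)
d={}
for n in("side","top"):
    c=imaging.read_camera(n); d[n]=c
    cv2.imwrite(f"pics/{n}0.png",c["img"][:,:,::-1])
    print(n,{k:(np.round(v,4).tolist() if k!="img" else 0) for k,v in c.items()}, "pos",-np.array(c["R"]).T@np.array(c["t"]))
pickle.dump(d,open("d0.pkl","wb"))
E
```

```text
pics
{'time': 0.0, 'q': array([ 1.18508613e+00,  2.64712821e-01,  1.60537092e+00,  1.76239284e-05,
        1.27369155e+00, -3.68720349e-02]), 'joint_vel': array([ 0.00190739,  0.0010558 ,  0.00076695,  0.00010173, -0.00152333,
        0.00026616]), 'joint_torque': array([-2.39485315e-03, -5.15111160e+01, -3.67315614e+01, -2.06073100e-04,
        1.29854566e-02, -1.77194408e-05]), 'tool_pos': array([0.2304246 , 0.63368043, 0.22999086]), 'tcp_rot': array([-0.54510502, -3.0934567 ,  0.00334617]), 'wrist_force': array([ 0.46392898, -0.6618929 ,  0.33890713]), 'torque': array([-0.05079974, -0.0036192 , -0.04556616]), 'grip_force': 0.0, 'width': 1.0002115316557934}
side {'img': 0, 'fx': 462.6561, 'fy': 462.6561, 'cx': 319.0003, 'cy': 193.1768, 'k1': -0.0027, 'R': [[0.9971, -0.0739, 0.0165], [-0.0409, -0.7091, -0.7039], [0.0638, 0.7012, -0.7101]], 't': [-0.4014, 0.1061, 1.3457]} pos [ 0.31883764 -0.89805985  1.03690361]
top {'img': 0, 'fx': 385.501, 'fy': 385.501, 'cx': 321.6398, 'cy': 205.7959, 'k1': -0.0757, 'R': [[-0.1241, -0.9922, -0.0062], [-0.9716, 0.1228, -0.2025], [0.2017, -0.0192, -0.9793]], 't': [0.0467, 0.4174, 1.1238]} pos [0.184702   0.01656361 1.18527798]
```

View pics/side0.png

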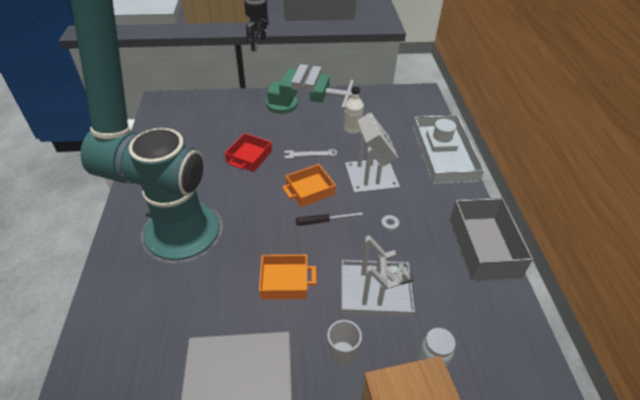

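View pics/top0.png

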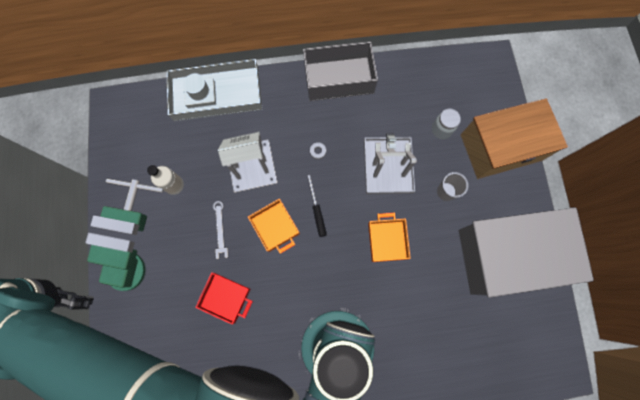

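The side view shows the tin at (378,140) on the flat plate stand (372,175), and the rack in its drip tray at (378,285). Top view: tin (240,150), rack (390,165). Look-alikes, all open and coloured: red (248,152), orange (310,185) and orange (285,276) in the side view. The dark grey bin is at (490,238), and the white tray with a cup at (445,140). I choose the grey closed tin at side (378,140), and check it in a close crop.

```bash
python3 - <<'E'
import cv2,numpy as np,pickle
d=pickle.load(open("d0.pkl","rb"))
def crop(n,x,y,w=100,h=75):
    return cv2.resize(d[n]["img"][y:y+h,x:x+w,::-1],(400,300),interpolation=cv2.INTER_CUBIC)
m=np.vstack([np.hstack([crop("side",330,110),crop("top",205,120)]),np.hstack([crop("side",328,235),crop("top",345,125)])])
cv2.imwrite("pics/mos.png",m)
E
```

```text
(no output)
```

View pics/mos.png

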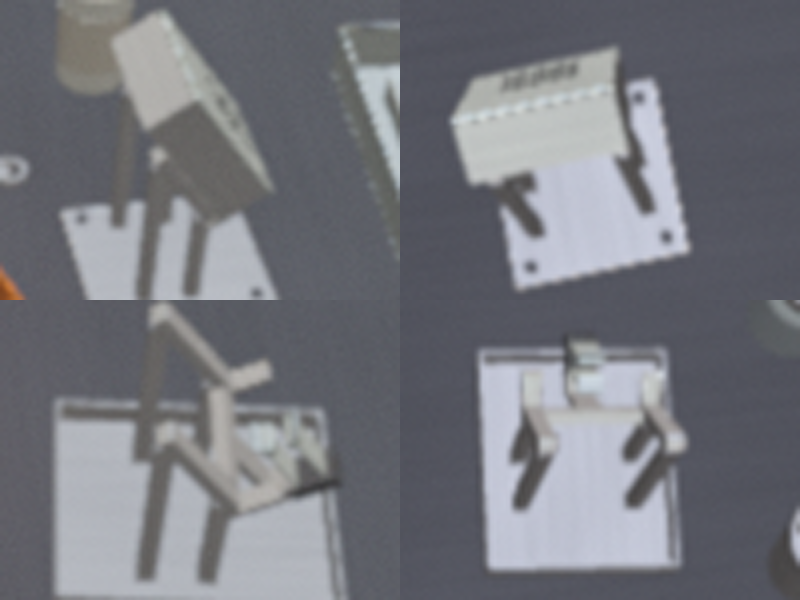

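The crop confirms it: a closed grey tin with a slotted lid. Its lid's uphill corners are at side (371,112) and (381,134), and at top (218,150) and (259,142). The rack is an empty frame in a tray, with rail tops at side (368,313) and (369,342). Next I triangulate the corners.

```bash
cat >h.py <<'E'
import cv2,numpy as np
from scipy.spatial.transform import Rotation as Rn
def K(c): return np.array([[c["fx"],0,c["cx"]],[0,c["fy"],c["cy"]],[0,0,1.]])
def und(c,p): return cv2.undistortPoints(np.array(p,float).reshape(-1,1,2),K(c),np.array([c["k1"],0,0,0.]))[:,0]
def tri(cs,ct,ps,pt):
    P=[np.c_[np.array(c["R"]),np.array(c["t"])] for c in(cs,ct)]
    X=cv2.triangulatePoints(P[0],P[1],und(cs,ps).T,und(ct,pt).T); X=(X[:3]/X[3]).T
    return X,proj(cs,X)-np.array(ps),proj(ct,X)-np.array(pt)
def proj(c,X):
    return cv2.projectPoints(np.array(X,float).reshape(-1,1,3),cv2.Rodrigues(np.array(c["R"]))[0],np.array(c["t"],float),K(c),np.array([c["k1"],0,0,0.]))[0][:,0]
def onz(c,p,z):
    R=np.array(c["R"]);o=-R.T@np.array(c["t"]); u=und(c,p); d=np.c_[u,np.ones(len(u))]@R
    return o+d*((z-o[2])/d[:,2])[:,None]
def seatR(yaw):  # columns x,y,z of seat frame
    a=np.radians(55); 
    return Rn.from_euler("z",yaw).as_matrix()@np.c_[[np.cos(a),0,-np.sin(a)],[0,1,0],[np.sin(a),0,np.cos(a)]]
E
python3 - <<'E'
from h import *; import pickle
np.set_printoptions(precision=4,suppress=True)
d=pickle.load(open("d0.pkl","rb"));S,T=d["side"],d["top"]
s=lambda o,l:[(o[0]+u/4-.375,o[1]+v/4-.375) for u,v in l]
ps=s((330,110),[(112,38),(163,10),(205,95),(148,130),(273,190)])
pt=s((205,120),[(70,185),(52,122),(216,88),(222,155),(219,48)])
X,a,b=tri(S,T,ps,pt); print(X); print(a,b)
loc=np.array([(-60,55,-23),(-60,55,23),(-60,-55,23),(-60,-55,-23),(60,-55,23)])/1e3
r,e=Rn.align_vectors(X-X.mean(0),loc-loc.mean(0)); M=r.as_matrix(); c=X.mean(0)-M@loc.mean(0)
print("tin",c,"\n",M,"rms mm",e*1e3/5**.5,"slope",np.degrees(np.arcsin(-M[2,0])),"yaw y",np.degrees(np.arctan2(-M[0,1],M[1,1])))
# plates
st=s((205,120),[(655-400,80),(689-400,252),(516-400,290)]);P=onz(T,st,.004);print("stand plate",P)
tr=s((345,125),[(78,48),(267,48),(282,270),(87,270)]);P=onz(T,tr,.022);print("tray",P,P.mean(0),[np.linalg.norm(P[i]-P[i-1]) for i in range(4)])
for i,j in((1,0),(2,3),(3,0),(2,1)):
    v=P[j]-P[i]; print(np.degrees(np.arctan2(v[1],v[0])))
I=lambda n,x,y:cv2.resize(d[n]["img"][y:y+64,x:x+64,::-1],(400,400),interpolation=cv2.INTER_CUBIC)
m=np.hstack([I("side",350,230),I("top",358,128)])
cv2.imwrite("pics/rack.png",cv2.convertScaleAbs(m,alpha=1.2,beta=-40))
E
```

```text
[[0.5357 0.252  0.1885]
 [0.5739 0.256  0.2102]
 [0.5843 0.1436 0.2145]
 [0.5477 0.1481 0.1808]
 [0.6521 0.1511 0.1162]]
[[-0.5171  0.1867]
 [-0.5041  0.1955]
 [-1.3614  0.5224]
 [-0.9881  0.3538]
 [-0.3138  0.1275]] [[-0.119  -0.6069]
 [-0.1112 -0.5985]
 [-0.2808 -1.5306]
 [-0.2147 -1.0967]
 [-0.0623 -0.3379]]
tin [0.5953 0.2028 0.1504] 
 [[ 0.5881 -0.0786  0.8049]
 [ 0.0531  0.9969  0.0585]
 [-0.807   0.0084  0.5905]] rms mm 3.9616493501174723 slope 53.806217935180214 yaw y 4.506505070130209
stand plate [[0.6683 0.1384 0.004 ]
 [0.5203 0.1251 0.004 ]
 [0.5069 0.2648 0.004 ]]
tray [[ 0.6321 -0.1696  0.022 ]
 [ 0.6136 -0.3208  0.022 ]
 [ 0.4309 -0.3004  0.022 ]
 [ 0.4499 -0.1494  0.022 ]] [ 0.5316 -0.2351  0.022 ] [np.float64(0.18334492328165422), np.float64(0.15238015183130224), np.float64(0.18381057715832053), np.float64(0.15217816610629617)]
83.01625486164963
82.84008827605365
-6.324462780539043
-6.389322206248296
```

View pics/rack.png

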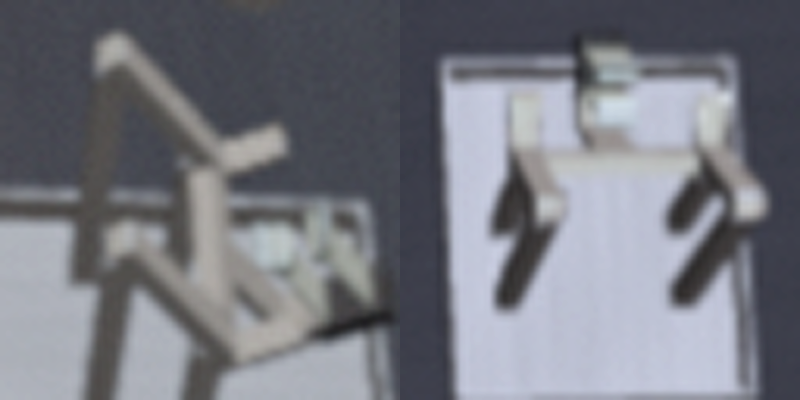

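The enlarged rack crop shows the left rail's uphill end at side (368,238) and top (382,161), and its stop tip at side (395,252) and top (378,143). The right rail's uphill end is at side (370,269) and top (414,160). The tray edges give a rack yaw of about -6.6°, the stand plate about 5.2°.

```bash
cat >>h.py <<'E'
def delta(st,p,R):
    R0=Rn.from_rotvec(st["tcp_rot"]).as_matrix()
    sh=R0.T@(np.array(p)-st["tool_pos"])/.5; tu=Rn.from_matrix(R0.T@R).as_rotvec()/np.radians(30)
    return np.round(sh,4),np.round(tu,4)
E
python3 - <<'E'
from h import *; import pickle
from scipy.optimize import least_squares
from workcell import bot
np.set_printoptions(precision=4,suppress=True)
d=pickle.load(open("d0.pkl","rb"));S,T=d["side"],d["top"]
s=lambda o,l,k=4:np.array([(o[0]+(u+.5)/k-.5,o[1]+(v+.5)/k-.5) for u,v in l])
ps=s((330,110),[(112,38),(163,10),(205,95),(148,130),(273,190),(212,225)])
pt=s((205,120),[(70,185),(52,122),(216,88),(222,155),(219,48),(75,80)])
L=np.array([(-60,55,-23),(-60,55,23),(-60,-55,23),(-60,-55,-23),(60,-55,23),(60,-55,-23),(60,55,23)])/1e3
def f(q):
    X=q[:3]+L@seatR(q[3]).T
    return np.r_[(proj(S,X[:6])-ps).ravel(),(proj(T,X[[0,1,2,3,4,6]])-pt).ravel()]
o=least_squares(f,[.595,.203,.15,.09],loss="soft_l1"); print("tin",o.x,np.degrees(o.x[3]));print(f(o.x).reshape(-1,2))
q=s((350,230),[(114,52),(123,243),(284,136)],6.25); t=s((358,128),[(149,208),(348,203),(127,92)],6.25)
X,a,b=tri(S,T,q,t); print("rack railendL,railendR,stoptipL",X,np.abs(a).max(),np.abs(b).max(),"gap",np.linalg.norm(X[0]-X[1]))
R=seatR(np.radians(-6.6)); C=np.array([.5316,-.2351,0])
Rz=Rn.from_euler("z",-6.6,degrees=True).as_matrix(); print("in rack frame",(X-C)@Rz)
Rs=seatR(np.radians(5.2)); print("tin in stand frame",(o.x[:3]-[.5876,.2016,0])@Rn.from_euler("z",5.2,degrees=True).as_matrix())
E
```

```text
tin [0.5936 0.202  0.15   0.0819] 4.693190247970089
[[-0.4794  0.7402]
 [-0.4988 -0.3055]
 [-2.1676  0.6148]
 [-1.4614  0.1336]
 [-0.7362  0.5735]
 [ 1.5291 -0.5956]
 [-0.0765 -0.4375]
 [-0.1599 -0.8063]
 [-0.973  -0.5343]
 [ 1.4578 -1.0417]
 [-0.0607  0.2471]
 [-0.3683 -0.3435]]
rack railendL,railendR,stoptipL [[ 0.5057 -0.1863  0.152 ]
 [ 0.4964 -0.2763  0.1512]
 [ 0.5789 -0.1946  0.1032]] 0.47892860264204273 0.42946365524750263 gap 0.09048914290449114
in rack frame [[-0.0314  0.0455  0.152 ]
 [-0.0302 -0.0449  0.1512]
 [ 0.0424  0.0456  0.1032]]
tin in stand frame [ 0.006  -0.0001  0.15  ]
```

Checks pass: the rail gap is 90.5 mm (should be 90), the stop tip z is 0.103 (should be 0.104), and both stands put the seat 6 mm from the plate's middle. First I move up and across, recording joint data to work out the wrist limits.

```bash
cat >>h.py <<'E'
import json,os
TIN=np.array([.5936,.2020,.1515]);TY=np.radians(4.9);RACK=np.array([.5376,-.2358,.1515]);RY=np.radians(-6.6)
def tool(yaw,flip=False):
    S=seatR(yaw); s=-1 if flip else 1
    return np.c_[s*S[:,1],s*S[:,2],S[:,0]]
def log():
    from workcell import bot
    s=bot.read_state()
    with open("log.jsonl","a") as f: f.write(json.dumps({k:np.array(v).tolist() for k,v in s.items()})+"\n")
    return s
E
python3 - <<'E'
from h import *
np.set_printoptions(precision=4,suppress=True)
s=log()
print(delta(s,s["tool_pos"]+[0,0,.15],tool(TY)))
print(delta(s,[.42,.40,.40],tool(TY)))
E
```

```text
(array([ 0.    , -0.0006, -0.3   ]), array([-1.0403, -0.6601,  2.1005]))
(array([-0.516 , -0.3105, -0.3393]), array([-1.0403, -0.6601,  2.1005]))
```

{"method": "step_arm", "body": {"series": [{"x": 0, "y": 0, "z": -0.1, "grip": -1}, {"z": -0.2, "x": -0.05}, {"x": -0.14, "y": -0.08, "z": -0.3, "az": 0.2}, {"x": -0.24, "y": -0.14, "z": -0.33, "az": 0.4}, {"x": -0.33, "y": -0.2, "z": -0.34, "az": 0.6, "ax": -0.2}, {"x": -0.42, "y": -0.25, "z": -0.34, "az": 0.8, "ax": -0.4}, {"x": -0.5, "y": -0.3, "z": -0.34, "az": 0.9, "ax": -0.5}, {"x": -0.5, "y": -0.3, "z": -0.34, "az": 0.9, "ax": -0.6}]}}

```text
validation failed for argument at $.se...
```

```bash
python3 - <<'E'
from h import *
np.set_printoptions(precision=4,suppress=True)
s=log(); print(s["q"],s["tool_pos"],s["wrist_force"],s["time"])
print(delta(s,TIN+seatR(TY)@[-.2,0,0],tool(TY)))
E
```

```text
[ 1.1851  0.2647  1.6053 -0.      1.2737 -0.0369] [0.2304 0.6337 0.2301] [ 0.4358  0.1633 -0.3407] 0.1
(array([-0.7695, -0.6602, -0.1692]), array([-1.0403, -0.6601,  2.1005]))
```

{"method": "step_arm", "body": {"series": [{"x": 0, "y": 0, "z": -0.1, "ax": 0, "ay": 0, "az": 0, "grip": -1}, {"x": -0.05, "y": 0, "z": -0.2, "ax": 0, "ay": 0, "az": 0, "grip": -1}, {"x": -0.14, "y": -0.08, "z": -0.3, "ax": 0, "ay": 0, "az": 0.2, "grip": -1}, {"x": -0.24, "y": -0.14, "z": -0.33, "ax": 0, "ay": 0, "az": 0.4, "grip": -1}, {"x": -0.33, "y": -0.2, "z": -0.34, "ax": -0.2, "ay": 0, "az": 0.6, "grip": -1}, {"x": -0.42, "y": -0.25, "z": -0.34, "ax": -0.4, "ay": 0, "az": 0.8, "grip": -1}, {"x": -0.5, "y": -0.3, "z": -0.34, "ax": -0.6, "ay": 0, "az": 0.9, "grip": -1}, {"x": -0.5, "y": -0.3, "z": -0.34, "ax": -0.6, "ay": 0, "az": 0.9, "grip": -1}]}}

```text
time: 0.9
tool_pos: [0.413, 0.4038, 0.3995]
tcp_rot: [1.224, 2.795, 0.471]
wrist_force: [-0.0, 1.6, 0.1]
width: 1.0
grip_force: 0.0
```

```bash
python3 - <<'E'
from h import *
np.set_printoptions(precision=4,suppress=True)
s=log(); print(s["q"],s["tool_pos"],s["wrist_force"],s["time"])
print(delta(s,TIN+seatR(TY)@[-.2,0,0],tool(TY)))
E
```

```text
[ 0.6752 -0.1811  1.7933  0.0982  1.2339 -0.0887] [0.413  0.4038 0.3995] [-0.0453  1.6439  0.1169] 0.9
(array([-0.41  , -0.2266,  0.0752]), array([-0.6124, -0.6864,  1.0957]))
```

{"method": "step_arm", "body": {"series": [{"x": -0.1, "y": -0.05, "z": 0.02, "ax": -0.15, "ay": -0.15, "az": 0.25, "grip": -1}, {"x": -0.2, "y": -0.1, "z": 0.04, "ax": -0.3, "ay": -0.3, "az": 0.5, "grip": -1}, {"x": -0.3, "y": -0.16, "z": 0.05, "ax": -0.45, "ay": -0.5, "az": 0.75, "grip": -1}, {"x": -0.4, "y": -0.22, "z": 0.07, "ax": -0.6, "ay": -0.65, "az": 1, "grip": -1}, {"x": -0.41, "y": -0.226, "z": 0.075, "ax": -0.61, "ay": -0.68, "az": 1, "grip": -1}, {"x": -0.41, "y": -0.226, "z": 0.075, "ax": -0.61, "ay": -0.68, "az": 1, "grip": -1}]}}

```text
time: 1.5
tool_pos: [0.4781, 0.1928, 0.3107]
tcp_rot: [1.748, 2.004, 0.609]
wrist_force: [-0.5, 0.8, -0.8]
width: 0.999
grip_force: 0.0
```

```bash
python3 - <<'E'
from h import *
np.set_printoptions(precision=4,suppress=True)
s=log(); print(s["q"],s["tool_pos"],s["wrist_force"],s["time"])
print(delta(s,TIN+seatR(TY)@[-.2,0,0],tool(TY)))
from scipy.optimize import least_squares
D=[json.loads(l) for l in open("log.jsonl")]
rz=lambda a:Rn.from_euler("z",a).as_matrix(); ry=lambda a:Rn.from_euler("y",a).as_matrix()
def fk(q,P):
    h,L1,a,off,L2,o2,L3=P
    A=rz(q[0])@ry(q[1]); p=np.array([0,0,h])+A@[0,0,L1]
    B=A@ry(q[2]); p=p+B@[a,off,L2]; B=B@rz(q[3])@ry(q[4])
    p=p+B@[0,o2,0]; B=B@rz(q[5]); return p+B@[0,0,L3],B
for sg in(1,-1):
  for s in D:
    q=np.array(s["q"])*[1,1,1,sg,1,sg]; p,B=fk(q,[0]*7); print(sg,(B.T@Rn.from_rotvec(s["tcp_rot"]).as_matrix()).ravel())
E
```

```text
[ 0.4778 -0.4567  2.2301 -0.2946  0.8156  0.4834] [0.4781 0.1928 0.3107] [-0.4793  0.8062 -0.8422] 1.5
(array([-0.0017,  0.007 , -0.0063]), array([-0.0041, -0.0148,  0.0922]))
1 [ 0. -1.  0.  1.  0.  0. -0.  0.  1.]
1 [ 0. -1.  0.  1.  0.  0. -0.  0.  1.]
1 [ 0. -1.  0.  1.  0.  0. -0.  0.  1.]
1 [-0. -1. -0.  1. -0.  0. -0. -0.  1.]
-1 [ 0.0738 -0.9973 -0.      0.9973  0.0738 -0.      0.      0.      1.    ]
-1 [ 0.0738 -0.9973 -0.      0.9973  0.0738 -0.      0.      0.      1.    ]
-1 [ 0.1111 -0.9938  0.0103  0.9766  0.1111  0.184  -0.184  -0.0103  0.9829]
-1 [-0.5048 -0.8557  0.1136  0.7663 -0.5048 -0.3974  0.3974 -0.1136  0.9106]
```

```bash
cat >>h.py <<'E'
rz=lambda a:Rn.from_euler("z",a).as_matrix(); ry=lambda a:Rn.from_euler("y",a).as_matrix()
from scipy.optimize import least_squares
def fk(q,P):
    h,L1,a,off,L2,o2,L3=P
    A=rz(q[0])@ry(q[1]); p=np.array([0,0,h])+A@[0,0,L1]
    B=A@ry(q[2]); p=p+B@[a,off,L2]; B=B@rz(q[3])@ry(q[4])
    p=p+B@[0,o2,0]; B=B@rz(q[5]); return p+B@[0,0,L3],B@rz(np.pi/2)
def fitP():
    D=[json.loads(l) for l in open("log.jsonl")]
    A=[];b=[]
    for s in D:
        A.append(np.c_[tuple(fk(s["q"],e)[0] for e in np.eye(7))]); b.append(s["tool_pos"])
    A=np.vstack(A);b=np.hstack(b); x,r,rk,sv=np.linalg.lstsq(A,b,rcond=1e-4); return x,rk,np.abs(A@x-b).max(),sv
LO=np.array([-2.63,-.94,.31,-1.31,0,-2.55]);HI=np.array([2.63,2.18,2.57,4.45,2.66,2.55])
def ik(p,R,P,q0s,lim=True):
    best=None
    for q0 in q0s:
        def f(q):
            pp,B=fk(q,P); return np.r_[(pp-p)*5,(Rn.from_matrix(B.T@R)).as_rotvec()]
        o=least_squares(f,np.clip(q0,LO+1e-3,HI-1e-3),bounds=(LO,HI) if lim else (LO-7,HI+7))
        if best is None or o.cost<best.cost-1e-12: best=o
    return best.x,np.sqrt(2*best.cost)
E
python3 - <<'E'
from h import *
np.set_printoptions(precision=4,suppress=True)
P,rk,e,sv=fitP(); print(P,rk,e,sv)
np.save("P.npy",P)
s=json.loads(open("log.jsonl").readlines()[-1]);q=np.array(s["q"])
q0s=[q+[0,0,0,a,0,b] for a in(0,1.5,3.1) for b in(-2.8,-1.5,0,1.5)]
for nm,C,Y in(("tin",TIN,TY),("rack",RACK,RY)):
  for fl in(0,1):
    for dx in(-.01,-.15):
      print(nm,fl,dx,*ik(C+seatR(Y)@[dx,0,0],tool(Y,fl),P,q0s))
E
```

```text
[ 0.2518  0.512   0.0014  0.0249  0.5662 -0.      0.3477] 7 2.7755575615628914e-16 [3.9481 2.8204 2.0261 0.511  0.2182 0.1748 0.1162]
tin 0 -0.01 [ 0.3848 -0.0755  2.2398 -0.4261  0.4215  0.6403] 4.834688952976299e-15
tin 0 -0.15 [ 0.4516 -0.3682  2.242  -0.3188  0.7142  0.5486] 9.502309047685867e-14
tin 1 -0.01 [ 0.3848 -0.0755  2.2398 -0.4261  0.4215 -2.5013] 5.0276856706975625e-12
tin 1 -0.15 [ 0.4665 -0.3662  2.2435 -0.3515  0.7169 -2.55  ] 0.015070159841655115
rack 0 -0.01 [-0.6293 -0.1504  2.3056  0.6052  0.5187 -0.9743] 8.255176689202914e-11
rack 0 -0.15 [-0.7508 -0.4451  2.2902  0.4742  0.8417 -0.8731] 9.511241704248264e-15
rack 1 -0.01 [-0.6293 -0.1504  2.3056  0.6052  0.5187  2.1673] 2.0849891690861642e-13
rack 1 -0.15 [-0.7508 -0.4451  2.2902  0.4742  0.8417  2.2685] 5.121209900671144e-13
```

Kinematics solved: grasp with q6≈0.64, then turn +180° about tool z; at the rack q6≈2.17, inside the range. I approach to just short of the tin and look.

{"method": "step_arm", "body": {"series": [{"x": 0, "y": 0.007, "z": 0.05, "ax": 0, "ay": -0.015, "az": 0.09, "grip": -1}, {"x": -0.002, "y": 0.007, "z": 0.12, "ax": 0, "ay": -0.015, "az": 0.09, "grip": -1}, {"x": -0.002, "y": 0.007, "z": 0.18, "ax": 0, "ay": -0.015, "az": 0.09, "grip": -1}, {"x": -0.002, "y": 0.007, "z": 0.214, "ax": 0, "ay": -0.015, "az": 0.09, "grip": -1}, {"x": -0.002, "y": 0.007, "z": 0.214, "ax": 0, "ay": -0.015, "az": 0.09, "grip": -1}]}}

```text
time: 2.0
tool_pos: [0.5453, 0.2027, 0.2289]
tcp_rot: [1.796, 1.966, 0.622]
wrist_force: [0.3, -0.6, -0.0]
width: 1.001
grip_force: 0.0
```

```bash
python3 - <<'E'
from h import *; from workcell import imaging
np.set_printoptions(precision=4,suppress=True)
s=log(); print(s["q"],s["tool_pos"],s["wrist_force"],s["time"])
print((s["tool_pos"]-TIN)@seatR(TY), delta(s,TIN+seatR(TY)@[-.01,0,0],tool(TY)))
a=imaging.read_camera("side");b=imaging.read_camera("top")
f=lambda c,x,y:cv2.resize(c["img"][y:y+80,x:x+66,::-1],(400,480),interpolation=cv2.INTER_CUBIC)
cv2.imwrite("pics/pre.png",np.hstack([f(a,345,85),f(b,210,115)]))
E
```

```text
[ 0.4246 -0.2434  2.2397 -0.3429  0.5877  0.5668] [0.5453 0.2027 0.2289] [ 0.3257 -0.6132 -0.0334] 2.0
[-0.091   0.0048  0.005 ] (array([-0.0103, -0.0101,  0.162 ]), array([ 0.0001, -0.0088,  0.0058]))
```

View pics/pre.png

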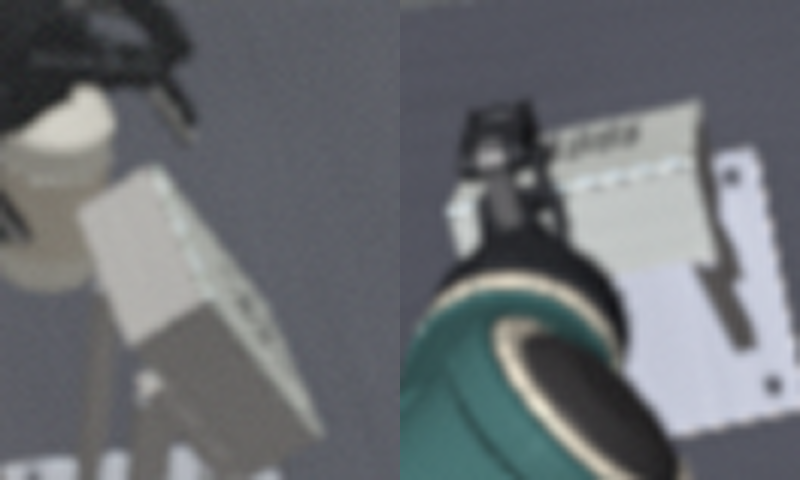

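```bash
python3 - <<'E'
from h import *; import pickle
np.set_printoptions(precision=1,suppress=True)
d=pickle.load(open("d0.pkl","rb"))
R=seatR(TY)
pts=np.array([(-.104,.0048,.0475),(-.104,.0048,-.0375),(-.104,.0158,.0475),(-.104,-.0062,.0475),(-.06,0,.023),(-.06,.055,.023),(-.06,-.055,.023)])
X=TIN+pts@R.T
k=6.06
for n,o in(("side",(345,85)),("top",(210,115))): print(n,((proj(d[n],X)-o)*k+([0,0] if n=="side" else [400,0])))
E
```

```text
side [[174.7 135.1]
 [ 25.5 230. ]
 [169.2 122. ]
 [180.3 148.4]
 [177.  225.5]
 [150.6 160.3]
 [205.  294.5]]
top [[531.3 153.2]
 [582.4 341.8]
 [505.7 158.5]
 [556.9 147.8]
 [566.4 181.8]
 [444.6 207.3]
 [688.3 156.5]]
```

The picture agrees with prediction: lid corners at top crop (450,210) and (690,155), finger tip at side crop (190,138), clear of the tin on both sides. I go in and pinch.

{"method": "step_arm", "body": {"series": [{"x": -0.01, "y": -0.01, "z": 0.02, "ax": 0, "ay": -0.009, "az": 0.006, "grip": -1}, {"x": -0.01, "y": -0.01, "z": 0.05, "ax": 0, "ay": -0.009, "az": 0.006, "grip": -1}, {"x": -0.01, "y": -0.01, "z": 0.09, "ax": 0, "ay": -0.009, "az": 0.006, "grip": -1}, {"x": -0.01, "y": -0.01, "z": 0.13, "ax": 0, "ay": -0.009, "az": 0.006, "grip": -1}, {"x": -0.01, "y": -0.01, "z": 0.162, "ax": 0, "ay": -0.009, "az": 0.006, "grip": -1}, {"x": -0.01, "y": -0.01, "z": 0.162, "ax": 0, "ay": -0.009, "az": 0.006, "grip": -1}], "force": 32}}

```text
time: 2.7
tool_pos: [0.5882, 0.2014, 0.1612]
tcp_rot: [1.799, 1.958, 0.621]
wrist_force: [-0.4, -0.2, -1.0]
width: 0.997
grip_force: 0.0
```

{"method": "step_arm", "body": {"series": [{"x": 0, "y": 0, "z": 0, "ax": 0, "ay": 0, "az": 0, "grip": -0.3}, {"x": 0, "y": 0, "z": 0, "ax": 0, "ay": 0, "az": 0, "grip": 0}, {"x": 0, "y": 0, "z": 0, "ax": 0, "ay": 0, "az": 0, "grip": 1}, {"x": 0, "y": 0, "z": 0, "ax": 0, "ay": 0, "az": 0, "grip": 1}, {"x": 0, "y": 0, "z": 0, "ax": 0, "ay": 0, "az": 0, "grip": 1}, {"x": 0, "y": 0, "z": 0, "ax": 0, "ay": 0, "az": 0, "grip": 1}], "force": 32}}

```text
time: 3.3
tool_pos: [0.5877, 0.2019, 0.1636]
tcp_rot: [1.798, 1.957, 0.624]
wrist_force: [-8.6, -0.1, 4.8]
width: 0.541
grip_force: 30.9
```

```bash
python3 - <<'E'
from h import *
np.set_printoptions(precision=4,suppress=True)
s=log(); print(s["q"],s["tool_pos"],s["wrist_force"],s["torque"],s["time"],s["width"],s["grip_force"])
print((s["tool_pos"]-TIN)@seatR(TY), delta(s,TIN+seatR(TY)@[-.01,0,0],tool(TY)))
E
```

```text
[ 0.3861 -0.0823  2.24   -0.427   0.4236  0.6422] [0.5877 0.2019 0.1636] [-8.6336 -0.056   4.7939] [-0.0227  0.9746  0.0937] 3.3 0.5411836919678333 30.87357133626938
[-0.0132  0.0004  0.0021] (array([-0.0008, -0.0043,  0.0064]), array([ 0.0094, -0.0015, -0.0023]))
```

Width is 46 mm, so the pinch is good. I lift straight up 150 mm.

{"method": "step_arm", "body": {"series": [{"x": 0, "y": 0.008, "z": -0.006, "ax": 0, "ay": 0, "az": 0, "grip": 1}, {"x": 0, "y": 0.02, "z": -0.02, "ax": 0, "ay": 0, "az": 0, "grip": 1}, {"x": 0, "y": 0.035, "z": -0.045, "ax": 0, "ay": 0, "az": 0, "grip": 1}, {"x": 0, "y": 0.055, "z": -0.075, "ax": 0, "ay": 0, "az": 0, "grip": 1}, {"x": 0, "y": 0.075, "z": -0.105, "ax": 0, "ay": 0, "az": 0, "grip": 1}, {"x": 0, "y": 0.095, "z": -0.135, "ax": 0, "ay": 0, "az": 0, "grip": 1}, {"x": 0, "y": 0.115, "z": -0.165, "ax": 0, "ay": 0, "az": 0, "grip": 1}, {"x": 0, "y": 0.135, "z": -0.195, "ax": 0, "ay": 0, "az": 0, "grip": 1}, {"x": 0, "y": 0.155, "z": -0.22, "ax": 0, "ay": 0, "az": 0, "grip": 1}, {"x": 0, "y": 0.165, "z": -0.24, "ax": 0, "ay": 0, "az": 0, "grip": 1}, {"x": 0, "y": 0.17, "z": -0.245, "ax": 0, "ay": 0, "az": 0, "grip": 1}, {"x": 0, "y": 0.17, "z": -0.245, "ax": 0, "ay": 0, "az": 0, "grip": 1}], "force": 32}}

```text
time: 4.5
tool_pos: [0.5872, 0.2015, 0.3122]
tcp_rot: [1.798, 1.957, 0.624]
wrist_force: [0.8, 0.1, -5.9]
width: 0.534
grip_force: 33.7
```

```bash
python3 - <<'E'
from h import *; from workcell import imaging
np.set_printoptions(precision=4,suppress=True)
s=log(); print(s["q"],s["tool_pos"],s["wrist_force"],s["torque"],s["time"],s["width"],s["grip_force"])
P=np.load("P.npy"); R=seatR(RY)
H=np.array([RACK[0],RACK[1],RACK[2]+.16])+R@[-.01,0,0]
q=s["q"];q0=[q+[-1,0,0,a,0,b] for a in(0,1) for b in(-1,0,1.5)]
for C in (H,): print(delta(s,C,tool(RY)), ik(C,tool(RY),P,q0), ik(C,tool(RY,1),P,q0))
a=imaging.read_camera("side");b=imaging.read_camera("top")
f=lambda c,x,y:cv2.resize(c["img"][y:y+100,x:x+80,::-1],(400,500),interpolation=cv2.INTER_CUBIC)
cv2.imwrite("pics/lift.png",np.hstack([f(a,340,50),f(b,195,100)]))
E
```

```text
[ 0.3857 -0.2305  2.0748 -0.2608  0.7193  0.4468] [0.5872 0.2015 0.3122] [ 0.7656  0.0817 -5.9414] [-0.0951  0.9644  0.0519] 4.5 0.5340678732297558 33.703903555870056
(array([-0.8608, -0.141 , -0.1199]), array([ 0.0097, -0.2228,  0.311 ])) (array([-0.6293, -0.3077,  2.1172,  0.3943,  0.8244, -0.7087]), np.float64(3.2675050712123903e-10)) (array([-0.6293, -0.3077,  2.1172,  0.3943,  0.8244,  2.4329]), np.float64(5.6502412420497085e-12))
```

View pics/lift.png

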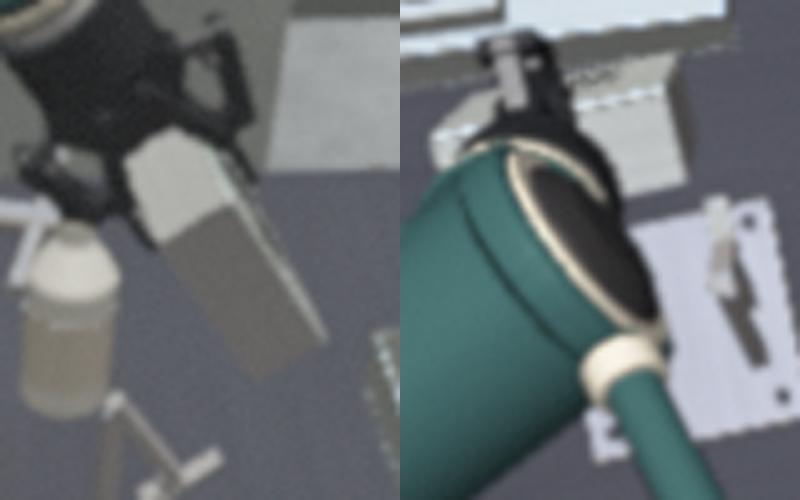

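The tin hangs closed from the gripper: lid seam at side crop (220,170)–(325,340), stand empty, wrist load about 6 N. Now I go across to above the rack, unturned.

```bash
python3 - <<'E'
from h import *
np.set_printoptions(precision=4,suppress=True)
s=log();P=np.load("P.npy"); R=seatR(RY)
H=RACK+R@[-.12,0,.08]; q=s["q"];q0=[q+[-1,0,0,a,0,b] for a in(0,1) for b in(-1,0,1.5)]
print(H,delta(s,H,tool(RY)), ik(H,tool(RY),P,q0), ik(H,tool(RY,1),P,q0))
H=RACK+R@[-.045,0,.01];print(ik(H,tool(RY,1),P,q0))
E
```

```text
[ 0.5343 -0.2354  0.2957] (array([-0.8614, -0.1622, -0.0792]), array([ 0.005 , -0.2209,  0.312 ])) (array([-0.6263, -0.2882,  2.147 ,  0.4113,  0.7779, -0.7318]), np.float64(1.5806724766025144e-15)) (array([-0.6263, -0.2882,  2.147 ,  0.4113,  0.7779,  2.4097]), np.float64(1.09192945139341e-13))
(array([-0.6445, -0.2211,  2.2914,  0.5411,  0.5971,  2.2335]), np.float64(2.1911263606923295e-13))
```

{"method": "step_arm", "body": {"series": [{"x": -0.03, "y": -0.005, "z": -0.003, "ax": 0, "ay": -0.01, "az": 0.01, "grip": 1}, {"x": -0.09, "y": -0.015, "z": -0.008, "ax": 0, "ay": -0.02, "az": 0.03, "grip": 1}, {"x": -0.18, "y": -0.035, "z": -0.016, "ax": 0, "ay": -0.05, "az": 0.06, "grip": 1}, {"x": -0.27, "y": -0.05, "z": -0.025, "ax": 0, "ay": -0.07, "az": 0.1, "grip": 1}, {"x": -0.36, "y": -0.07, "z": -0.033, "ax": 0, "ay": -0.09, "az": 0.13, "grip": 1}, {"x": -0.45, "y": -0.085, "z": -0.04, "ax": 0, "ay": -0.11, "az": 0.16, "grip": 1}, {"x": -0.54, "y": -0.1, "z": -0.05, "ax": 0, "ay": -0.14, "az": 0.2, "grip": 1}, {"x": -0.63, "y": -0.12, "z": -0.058, "ax": 0, "ay": -0.16, "az": 0.23, "grip": 1}, {"x": -0.71, "y": -0.135, "z": -0.065, "ax": 0, "ay": -0.18, "az": 0.26, "grip": 1}, {"x": -0.79, "y": -0.15, "z": -0.072, "ax": 0, "ay": -0.2, "az": 0.29, "grip": 1}, {"x": -0.84, "y": -0.16, "z": -0.078, "ax": 0.005, "ay": -0.22, "az": 0.31, "grip": 1}, {"x": -0.86, "y": -0.162, "z": -0.079, "ax": 0.005, "ay": -0.22, "az": 0.31, "grip": 1}]}}

```text
time: 5.8
tool_pos: [0.5335, -0.2377, 0.2955]
tcp_rot: [1.966, 1.748, 0.55]
wrist_force: [0.2, 0.1, -5.7]
width: 0.532
grip_force: 34.2
```

{"method": "step_arm", "body": {"series": [{"x": 0, "y": 0, "z": 0, "ax": 0, "ay": 0, "az": 0.03, "grip": 1}, {"x": 0, "y": 0, "z": 0, "ax": 0, "ay": 0, "az": 0.1, "grip": 1}, {"x": 0, "y": 0, "z": 0, "ax": 0, "ay": 0, "az": 0.2, "grip": 1}, {"x": 0, "y": 0, "z": 0, "ax": 0, "ay": 0, "az": 0.3, "grip": 1}, {"x": 0, "y": 0, "z": 0, "ax": 0, "ay": 0, "az": 0.4, "grip": 1}, {"x": 0, "y": 0, "z": 0, "ax": 0, "ay": 0, "az": 0.5, "grip": 1}, {"x": 0, "y": 0, "z": 0, "ax": 0, "ay": 0, "az": 0.6, "grip": 1}, {"x": 0, "y": 0, "z": 0, "ax": 0, "ay": 0, "az": 0.7, "grip": 1}, {"x": 0, "y": 0, "z": 0, "ax": 0, "ay": 0, "az": 0.8, "grip": 1}, {"x": 0, "y": 0, "z": 0, "ax": 0, "ay": 0, "az": 0.9, "grip": 1}, {"x": 0, "y": 0, "z": 0, "ax": 0, "ay": 0, "az": 1, "grip": 1}]}}

```text
time: 6.9
tool_pos: [0.5351, -0.2326, 0.2961]
tcp_rot: [2.428, 1.222, 0.72]
wrist_force: [-0.3, -1.0, -5.8]
width: 0.529
grip_force: 34.1
```

{"method": "step_arm", "body": {"series": [{"x": 0, "y": 0, "z": 0, "ax": 0, "ay": 0, "az": 0.1, "grip": 1}, {"x": 0, "y": 0, "z": 0, "ax": 0, "ay": 0, "az": 0.2, "grip": 1}, {"x": 0, "y": 0, "z": 0, "ax": 0, "ay": 0, "az": 0.3, "grip": 1}, {"x": 0, "y": 0, "z": 0, "ax": 0, "ay": 0, "az": 0.4, "grip": 1}, {"x": 0, "y": 0, "z": 0, "ax": 0, "ay": 0, "az": 0.5, "grip": 1}, {"x": 0, "y": 0, "z": 0, "ax": 0, "ay": 0, "az": 0.6, "grip": 1}, {"x": 0, "y": 0, "z": 0, "ax": 0, "ay": 0, "az": 0.7, "grip": 1}, {"x": 0, "y": 0, "z": 0, "ax": 0, "ay": 0, "az": 0.8, "grip": 1}, {"x": 0, "y": 0, "z": 0, "ax": 0, "ay": 0, "az": 0.9, "grip": 1}, {"x": 0, "y": 0, "z": 0, "ax": 0, "ay": 0, "az": 1, "grip": 1}]}}

```text
time: 7.9
tool_pos: [0.5351, -0.2326, 0.2961]
tcp_rot: [2.771, 0.575, 0.85]
wrist_force: [0.1, -0.7, -5.9]
width: 0.534
grip_force: 34.0
```

```bash
python3 - <<'E'
from h import *
np.set_printoptions(precision=4,suppress=True)
s=log(); print(s["q"],s["tool_pos"],s["wrist_force"],s["torque"],s["time"],s["width"],s["grip_force"])
R=seatR(RY); print((s["tool_pos"]-RACK)@R, delta(s,RACK+R@[-.12,0,.08],tool(RY,1)))
E
```

```text
[-0.6223 -0.2899  2.1478  0.4129  0.7784  0.3179] [ 0.5351 -0.2326  0.2961] [ 0.0778 -0.6787 -5.9255] [0.0717 0.9647 0.0005] 7.9 0.5336237706666954 34.02783751487732
[-0.1201  0.0029  0.0806] (array([-0.0039,  0.0043,  0.0002]), array([-0.0076,  0.0013,  3.9996]))
```

{"method": "step_arm", "body": {"series": [{"x": 0, "y": 0, "z": 0, "ax": 0, "ay": 0, "az": 0.1, "grip": 1}, {"x": 0, "y": 0, "z": 0, "ax": 0, "ay": 0, "az": 0.2, "grip": 1}, {"x": 0, "y": 0, "z": 0, "ax": 0, "ay": 0, "az": 0.3, "grip": 1}, {"x": 0, "y": 0, "z": 0, "ax": 0, "ay": 0, "az": 0.4, "grip": 1}, {"x": 0, "y": 0, "z": 0, "ax": 0, "ay": 0, "az": 0.5, "grip": 1}, {"x": 0, "y": 0, "z": 0, "ax": 0, "ay": 0, "az": 0.6, "grip": 1}, {"x": 0, "y": 0, "z": 0, "ax": 0, "ay": 0, "az": 0.7, "grip": 1}, {"x": 0, "y": 0, "z": 0, "ax": 0, "ay": 0, "az": 0.8, "grip": 1}, {"x": 0, "y": 0, "z": 0, "ax": 0, "ay": 0, "az": 0.9, "grip": 1}, {"x": 0, "y": 0, "z": 0, "ax": 0, "ay": 0, "az": 1, "grip": 1}]}}

```text
time: 8.9
tool_pos: [0.535, -0.2326, 0.2961]
tcp_rot: [2.961, -0.17, 0.936]
wrist_force: [-0.9, -0.5, -5.2]
width: 0.535
grip_force: 34.0
```

{"method": "step_arm", "body": {"series": [{"x": 0, "y": 0, "z": 0, "ax": 0, "ay": 0, "az": 0.1, "grip": 1}, {"x": 0, "y": 0, "z": 0, "ax": 0, "ay": 0, "az": 0.2, "grip": 1}, {"x": 0, "y": 0, "z": 0, "ax": 0, "ay": 0, "az": 0.3, "grip": 1}, {"x": 0, "y": 0, "z": 0, "ax": 0, "ay": 0, "az": 0.4, "grip": 1}, {"x": 0, "y": 0, "z": 0, "ax": 0, "ay": 0, "az": 0.5, "grip": 1}, {"x": 0, "y": 0, "z": 0, "ax": 0, "ay": 0, "az": 0.6, "grip": 1}, {"x": 0, "y": 0, "z": 0, "ax": 0, "ay": 0, "az": 0.7, "grip": 1}, {"x": 0, "y": 0, "z": 0, "ax": 0, "ay": 0, "az": 0.8, "grip": 1}, {"x": 0, "y": 0, "z": 0, "ax": 0, "ay": 0, "az": 0.9, "grip": 1}, {"x": 0, "y": 0, "z": 0, "ax": 0, "ay": 0, "az": 1, "grip": 1}]}}

```text
time: 9.9
tool_pos: [0.5351, -0.2326, 0.2961]
tcp_rot: [-2.737, 0.904, -0.891]
wrist_force: [0.2, -0.4, -5.8]
width: 0.536
grip_force: 33.9
```

{"method": "step_arm", "body": {"series": [{"x": 0, "y": 0, "z": 0, "ax": 0, "ay": 0, "az": 0.1, "grip": 1}, {"x": 0, "y": 0, "z": 0, "ax": 0, "ay": 0, "az": 0.2, "grip": 1}, {"x": 0, "y": 0, "z": 0, "ax": 0, "ay": 0, "az": 0.3, "grip": 1}, {"x": 0, "y": 0, "z": 0, "ax": 0, "ay": 0, "az": 0.4, "grip": 1}, {"x": 0, "y": 0, "z": 0, "ax": 0, "ay": 0, "az": 0.5, "grip": 1}, {"x": 0, "y": 0, "z": 0, "ax": 0, "ay": 0, "az": 0.6, "grip": 1}, {"x": 0, "y": 0, "z": 0, "ax": 0, "ay": 0, "az": 0.7, "grip": 1}, {"x": 0, "y": 0, "z": 0, "ax": 0, "ay": 0, "az": 0.8, "grip": 1}, {"x": 0, "y": 0, "z": 0, "ax": 0, "ay": 0, "az": 0.9, "grip": 1}, {"x": 0, "y": 0, "z": 0, "ax": 0, "ay": 0, "az": 1, "grip": 1}]}}

```text
time: 10.9
tool_pos: [0.5351, -0.2326, 0.2961]
tcp_rot: [-2.308, 1.514, -0.777]
wrist_force: [0.1, -0.1, -5.8]
width: 0.53
grip_force: 34.0
```

{"method": "step_arm", "body": {"series": [{"x": 0, "y": 0, "z": 0, "ax": 0, "ay": 0, "az": 0.1, "grip": 1}, {"x": 0, "y": 0, "z": 0, "ax": 0, "ay": 0, "az": 0.2, "grip": 1}, {"x": 0, "y": 0, "z": 0, "ax": 0, "ay": 0, "az": 0.3, "grip": 1}, {"x": 0, "y": 0, "z": 0, "ax": 0, "ay": 0, "az": 0.4, "grip": 1}, {"x": 0, "y": 0, "z": 0, "ax": 0, "ay": 0, "az": 0.5, "grip": 1}, {"x": 0, "y": 0, "z": 0, "ax": 0, "ay": 0, "az": 0.6, "grip": 1}, {"x": 0, "y": 0, "z": 0, "ax": 0, "ay": 0, "az": 0.7, "grip": 1}, {"x": 0, "y": 0, "z": 0, "ax": 0, "ay": 0, "az": 0.8, "grip": 1}, {"x": 0, "y": 0, "z": 0, "ax": 0, "ay": 0, "az": 0.9, "grip": 1}, {"x": 0, "y": 0, "z": 0, "ax": 0, "ay": 0, "az": 1, "grip": 1}, {"x": 0, "y": 0, "z": 0, "ax": 0, "ay": 0, "az": 1, "grip": 1}]}}

```text
time: 12.0
tool_pos: [0.5351, -0.2328, 0.2962]
tcp_rot: [-1.775, 1.986, -0.626]
wrist_force: [0.2, -0.5, -6.0]
width: 0.534
grip_force: 34.0
```

```bash
python3 - <<'E'
from h import *; from workcell import imaging
np.set_printoptions(precision=4,suppress=True)
s=log(); print(s["q"],s["tool_pos"],s["wrist_force"],s["torque"],s["time"],s["width"],s["grip_force"])
R=seatR(RY); print((s["tool_pos"]-RACK)@R, delta(s,RACK+R@[-.12,0,.08],tool(RY,1)))
import pickle
a=imaging.read_camera("side");b=imaging.read_camera("top"); pickle.dump({"side":a,"top":b},open("d1.pkl","wb"))
f=lambda c,x,y:cv2.resize(c["img"][y:y+100,x:x+80,::-1],(400,500),interpolation=cv2.INTER_CUBIC)
cv2.imwrite("pics/turn.png",np.hstack([f(a,335,200),f(b,350,100)]))
E
```

```text
[-0.6225 -0.2898  2.1477  0.4131  0.7784  2.41  ] [ 0.5351 -0.2328  0.2962] [ 0.231  -0.5354 -6.0413] [ 0.051   0.9561 -0.0027] 12.0 0.5340897104063631 33.961538672447205
[-0.1202  0.0027  0.0807] (array([0.0055, 0.0014, 0.0003]), array([-0.0025,  0.0058,  0.0034]))
```

View pics/turn.png

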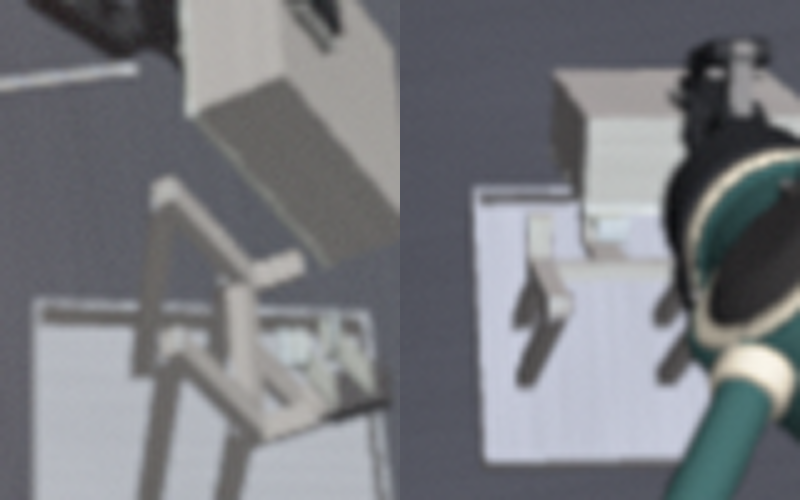

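The tin is upside down and shut: lid seam at the lower edge, side crop (193,115)–(322,265), above the empty rails. I check the tin's pose in the hand from these corners.

```bash
python3 - <<'E'
from h import *; import pickle
np.set_printoptions(precision=4,suppress=True)
d=pickle.load(open("d1.pkl","rb"));S,T=d["side"],d["top"]
s=log(); W=Rn.from_rotvec(s["tcp_rot"]).as_matrix(); Q=np.c_[W[:,2],-W[:,0],-W[:,1]] # seat-like x,y,z from flipped tool
sc=lambda o,l:np.array([(o[0]+(u+.5)/5-.5,o[1]+(v+.5)/5-.5) for u,v in l])
ps=sc((335,200),[(193,115),(287,75),(322,265)]);pt=sc((350,100),[(187,117),(155,72),(185,213)])
A=np.array([(-60,-55,-23),(-60,-55,23),(60,-55,-23)])/1e3;B=np.array([(-60,55,23),(60,55,23),(-60,55,-23)])/1e3
def f(c): 
    c=s["tool_pos"]+Q@c
    return np.r_[(proj(S,c+A@Q.T)-ps).ravel(),(proj(T,c+B@Q.T)-pt).ravel()]
o=least_squares(f,[.01,0,0],loss="soft_l1");print("tin from tcp",o.x,"\n",f(o.x).reshape(-1,2))
c=s["tool_pos"]+Q@o.x;R=seatR(RY);print("tin in seat frame",(c-RACK)@R)
# stop-tip/rail-end check of seat projection
E
```

```text
tin from tcp [0.0149 0.0012 0.001 ] 
 [[-1.2812 -0.0306]
 [-0.1026  0.0572]
 [-0.1268  0.5044]
 [ 0.3316 -0.4776]
 [-0.6169 -0.499 ]
 [-0.2146 -0.4012]]
tin in seat frame [-0.1053  0.0035  0.0819]
```

{"method": "step_arm", "body": {"series": [{"x": 0.002, "y": 0.01, "z": 0.012, "ax": 0, "ay": 0.006, "az": 0.003, "grip": 1}, {"x": 0.004, "y": 0.03, "z": 0.035, "ax": 0, "ay": 0.006, "az": 0.003, "grip": 1}, {"x": 0.006, "y": 0.055, "z": 0.06, "ax": 0, "ay": 0.006, "az": 0.003, "grip": 1}, {"x": 0.007, "y": 0.08, "z": 0.085, "ax": 0, "ay": 0.006, "az": 0.003, "grip": 1}, {"x": 0.007, "y": 0.105, "z": 0.11, "ax": 0, "ay": 0.006, "az": 0.003, "grip": 1}, {"x": 0.007, "y": 0.125, "z": 0.13, "ax": 0, "ay": 0.006, "az": 0.003, "grip": 1}, {"x": 0.007, "y": 0.135, "z": 0.142, "ax": 0, "ay": 0.006, "az": 0.003, "grip": 1}, {"x": 0.007, "y": 0.138, "z": 0.144, "ax": 0, "ay": 0.006, "az": 0.003, "grip": 1}, {"x": 0.007, "y": 0.138, "z": 0.144, "ax": 0, "ay": 0.006, "az": 0.003, "grip": 1}]}}

```text
time: 13.0
tool_pos: [0.5201, -0.2363, 0.1982]
tcp_rot: [-1.771, 1.991, -0.631]
wrist_force: [0.6, -0.6, -6.0]
width: 0.536
grip_force: 34.2
```

```bash
python3 - <<'E'
from h import *; from workcell import imaging
np.set_printoptions(precision=4,suppress=True)
s=log(); R=seatR(RY);print(s["q"],s["wrist_force"]@R,s["torque"],s["time"],s["width"],s["grip_force"])
print((s["tool_pos"]-RACK)@R, delta(s,RACK+R@[-.048,-.001,.012],tool(RY,1)))
import pickle
a=imaging.read_camera("side");b=imaging.read_camera("top"); pickle.dump({"side":a,"top":b},open("d2.pkl","wb"))
f=lambda c,x,y:cv2.resize(c["img"][y:y+80,x:x+66,::-1],(400,485),interpolation=cv2.INTER_CUBIC)
cv2.imwrite("pics/over.png",np.hstack([f(a,345,215),f(b,350,115)]))
E
```

```text
[-0.6492 -0.2246  2.2868  0.5395  0.6032  2.2345] [ 5.2822 -0.5517 -2.837 ] [ 0.117   0.9959 -0.0434] 13.0 0.5362013618644422 34.23964083194733
[-0.0482 -0.0025  0.0126] (array([-0.003 ,  0.0012,  0.0004]), array([-0.0048, -0.0035, -0.0023]))
```

View pics/over.png

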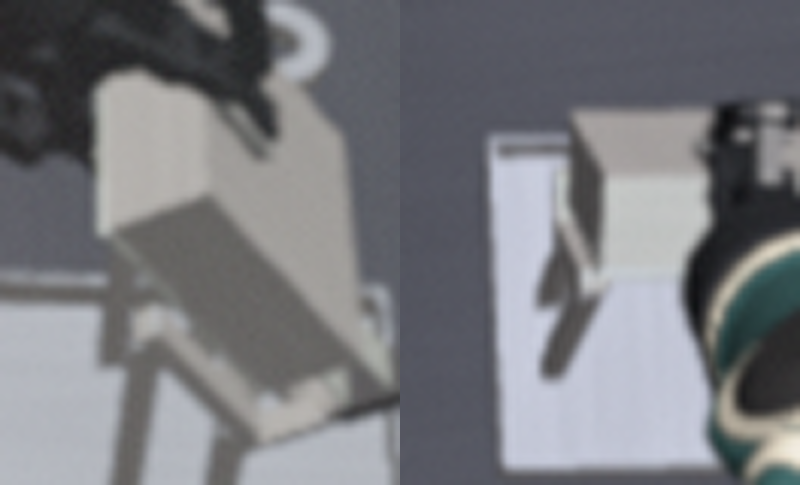

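It shows the tin above the rails, still shut, with a gap to the near rail at side crop (150,320)–(260,440). I lower it square to the slope until it touches.

{"method": "step_arm", "body": {"series": [{"x": -0.003, "y": 0.004, "z": 0, "ax": -0.005, "ay": -0.003, "az": -0.002, "grip": 1}, {"x": -0.003, "y": 0.008, "z": 0, "ax": -0.005, "ay": -0.003, "az": -0.002, "grip": 1}, {"x": -0.003, "y": 0.012, "z": 0, "ax": -0.005, "ay": -0.003, "az": -0.002, "grip": 1}, {"x": -0.003, "y": 0.016, "z": 0, "ax": -0.005, "ay": -0.003, "az": -0.002, "grip": 1}, {"x": -0.003, "y": 0.018, "z": 0, "ax": -0.005, "ay": -0.003, "az": -0.002, "grip": 1}, {"x": -0.003, "y": 0.018, "z": 0, "ax": -0.005, "ay": -0.003, "az": -0.002, "grip": 1}]}}

```text
time: 13.7
tool_pos: [0.5126, -0.2337, 0.1928]
tcp_rot: [-1.774, 1.991, -0.627]
wrist_force: [-0.5, -0.4, -5.6]
width: 0.534
grip_force: 34.2
```

{"method": "step_arm", "body": {"series": [{"x": 0, "y": 0.001, "z": 0, "ax": 0, "ay": 0, "az": 0, "grip": 1}, {"x": 0, "y": 0.003, "z": 0, "ax": 0, "ay": 0, "az": 0, "grip": 1}, {"x": 0, "y": 0.003, "z": 0, "ax": 0, "ay": 0, "az": 0, "grip": 1}]}}

```text
time: 14.0
tool_pos: [0.5115, -0.2336, 0.1921]
tcp_rot: [-1.774, 1.991, -0.627]
wrist_force: [-0.9, 0.2, -6.2]
width: 0.537
grip_force: 34.2
```

```bash
cat >st.py <<'E'
from h import *
np.set_printoptions(precision=4,suppress=True)
s=log(); R=seatR(RY);print("F seat",s["wrist_force"]@R,"T",s["torque"]@R,s["time"],s["width"],s["grip_force"])
print("tcp seat",(s["tool_pos"]-RACK)@R,"rot",delta(s,RACK,tool(RY,1))[1])
E
python3 st.py
```

```text
F seat [ 4.5471  0.0834 -4.3307] T [-0.0538  0.9477 -0.0066] 14.0 0.537131472246459 34.23066973686218
tcp seat [-0.0482 -0.0008  0.0018] rot [0.0008 0.     0.    ]
```

{"method": "step_arm", "body": {"series": [{"x": 0, "y": 0.001, "z": 0, "ax": 0, "ay": 0, "az": 0, "grip": 1}, {"x": 0, "y": 0.003, "z": 0, "ax": 0, "ay": 0, "az": 0, "grip": 1}, {"x": 0, "y": 0.003, "z": 0, "ax": 0, "ay": 0, "az": 0, "grip": 1}]}}

```text
time: 14.3
tool_pos: [0.5102, -0.2334, 0.1911]
tcp_rot: [-1.774, 1.991, -0.627]
wrist_force: [0.6, -0.2, -5.3]
width: 0.535
grip_force: 34.2
```

{"method": "step_arm", "body": {"series": [{"x": 0, "y": 0.001, "z": 0, "ax": 0, "ay": 0, "az": 0, "grip": 1}, {"x": 0, "y": 0.002, "z": 0, "ax": 0, "ay": 0, "az": 0, "grip": 1}, {"x": 0, "y": 0.002, "z": 0, "ax": 0, "ay": 0, "az": 0, "grip": 1}]}}

```text
time: 14.6
tool_pos: [0.5095, -0.2334, 0.1906]
tcp_rot: [-1.774, 1.991, -0.627]
wrist_force: [-1.2, 0.3, -6.6]
width: 0.539
grip_force: 34.2
```

{"method": "step_arm", "body": {"series": [{"x": 0, "y": 0.001, "z": 0, "ax": 0, "ay": 0, "az": 0, "grip": 1}, {"x": 0, "y": 0.002, "z": 0, "ax": 0, "ay": 0, "az": 0, "grip": 1}, {"x": 0, "y": 0.002, "z": 0, "ax": 0, "ay": 0, "az": 0, "grip": 1}]}}

```text
time: 14.9
tool_pos: [0.5089, -0.2334, 0.1904]
tcp_rot: [-1.773, 1.99, -0.628]
wrist_force: [1.0, 0.3, -6.2]
width: 0.538
grip_force: 34.2
```

```bash
python3 st.py
```

```text
F seat [ 5.5999  0.4094 -2.7629] T [-0.0092  0.7953 -0.0003] 14.9 0.5379567653338507 34.20232057571411
tcp seat [-0.0483 -0.0009 -0.0013] rot [-0.0004 -0.0004  0.0001]
```

{"method": "step_arm", "body": {"series": [{"x": 0, "y": 0.001, "z": 0, "ax": 0, "ay": 0, "az": 0, "grip": 1}, {"x": 0, "y": 0.002, "z": 0, "ax": 0, "ay": 0, "az": 0, "grip": 1}, {"x": 0, "y": 0.002, "z": 0, "ax": 0, "ay": 0, "az": 0, "grip": 1}]}}

```text
time: 15.2
tool_pos: [0.5087, -0.2335, 0.1905]
tcp_rot: [-1.773, 1.99, -0.63]
wrist_force: [4.9, 0.7, -4.6]
width: 0.535
grip_force: 34.4
```

```bash
python3 st.py
```

```text
F seat [6.5417 1.31   1.2928] T [-0.2053  0.0557  0.3472] 15.2 0.5349589657854569 34.38731610774994
tcp seat [-0.0486 -0.001  -0.0014] rot [-0.0029 -0.0012  0.0005]
```

Contact: about 5 N on the rails. I slide down the slope at 15–20 mm/s.

{"method": "step_arm", "body": {"series": [{"x": 0, "y": 0, "z": 0.003, "ax": 0, "ay": 0, "az": 0, "grip": 1}, {"x": 0, "y": 0, "z": 0.006, "ax": 0, "ay": 0, "az": 0, "grip": 1}, {"x": 0, "y": 0, "z": 0.009, "ax": 0, "ay": 0, "az": 0, "grip": 1}, {"x": 0, "y": 0, "z": 0.012, "ax": 0, "ay": 0, "az": 0, "grip": 1}, {"x": 0, "y": 0, "z": 0.015, "ax": 0, "ay": 0, "az": 0, "grip": 1}, {"x": 0, "y": 0, "z": 0.018, "ax": 0, "ay": 0, "az": 0, "grip": 1}, {"x": 0, "y": 0, "z": 0.021, "ax": 0, "ay": 0, "az": 0, "grip": 1}, {"x": 0, "y": 0, "z": 0.024, "ax": 0, "ay": 0, "az": 0, "grip": 1}, {"x": 0, "y": 0, "z": 0.027, "ax": 0, "ay": 0, "az": 0, "grip": 1}, {"x": 0, "y": 0, "z": 0.03, "ax": 0, "ay": 0, "az": 0, "grip": 1}]}}

```text
time: 16.2
tool_pos: [0.5173, -0.2347, 0.1782]
tcp_rot: [-1.773, 1.99, -0.63]
wrist_force: [5.8, -1.1, 2.4]
width: 0.537
grip_force: 34.8
```

```bash
python3 st.py
```

```text
F seat [ 1.4338 -0.3896  6.1484] T [-0.4416 -0.531  -0.1581] 16.2 0.537025249736788 34.826234579086304
tcp seat [-0.0335 -0.0013 -0.0013] rot [-0.0029 -0.002   0.0007]
```

{"method": "step_arm", "body": {"series": [{"x": 0, "y": 0, "z": 0.003, "ax": 0, "ay": 0, "az": 0, "grip": 1}, {"x": 0, "y": 0, "z": 0.006, "ax": 0, "ay": 0, "az": 0, "grip": 1}, {"x": 0, "y": 0, "z": 0.009, "ax": 0, "ay": 0, "az": 0, "grip": 1}, {"x": 0, "y": 0, "z": 0.012, "ax": 0, "ay": 0, "az": 0, "grip": 1}]}}

```text
time: 16.6
tool_pos: [0.5207, -0.2351, 0.1733]
tcp_rot: [-1.773, 1.99, -0.63]
wrist_force: [2.4, -0.0, 4.7]
width: 0.532
grip_force: 35.0
```

{"method": "step_arm", "body": {"series": [{"x": 0, "y": 0, "z": 0.003, "ax": 0, "ay": 0, "az": 0, "grip": 1}, {"x": 0, "y": 0, "z": 0.006, "ax": 0, "ay": 0, "az": 0, "grip": 1}, {"x": 0, "y": 0, "z": 0.009, "ax": 0, "ay": 0, "az": 0, "grip": 1}]}}

```text
time: 16.9
tool_pos: [0.5228, -0.2354, 0.1706]
tcp_rot: [-1.774, 1.989, -0.63]
wrist_force: [-11.5, 1.3, 17.5]
width: 0.534
grip_force: 36.7
```

```bash
python3 st.py
```

```text
F seat [-20.9655  -0.0396   0.5237] T [-0.2175  0.8622 -0.002 ] 16.9 0.5340046116728239 36.72105610370636
tcp seat [-0.0241 -0.0013 -0.0011] rot [-0.0025 -0.0012  0.0025]
```

The rod is at the clip bumps (−21 N). I keep pressing gently.

{"method": "step_arm", "body": {"series": [{"x": 0, "y": 0, "z": 0.002, "ax": 0, "ay": 0, "az": 0, "grip": 1}, {"x": 0, "y": 0, "z": 0.004, "ax": 0, "ay": 0, "az": 0, "grip": 1}]}}

```text
time: 17.1
tool_pos: [0.5239, -0.2355, 0.1691]
tcp_rot: [-1.774, 1.989, -0.63]
wrist_force: [-10.1, 1.1, 17.3]
width: 0.533
grip_force: 36.4
```

```bash
python3 st.py
```

```text
F seat [-19.9813  -0.0421   1.5388] T [-0.2271  0.7982  0.0242] 17.1 0.5334758654445222 36.42773151397705
tcp seat [-0.0222 -0.0013 -0.0011] rot [-0.0026 -0.0012  0.0025]
```

{"method": "step_arm", "body": {"series": [{"x": 0, "y": 0, "z": 0.002, "ax": 0, "ay": 0, "az": 0, "grip": 1}, {"x": 0, "y": 0, "z": 0.004, "ax": 0, "ay": 0, "az": 0, "grip": 1}]}}

```text
time: 17.3
tool_pos: [0.5251, -0.2357, 0.1672]
tcp_rot: [-1.774, 1.989, -0.63]
wrist_force: [-4.3, 1.3, 11.2]
width: 0.539
grip_force: 35.7
```

```bash
python3 st.py; python3 - <<'E'
from h import *; from workcell import imaging; import pickle
np.set_printoptions(precision=2,suppress=True)
a=imaging.read_camera("side");b=imaging.read_camera("top"); pickle.dump({"side":a,"top":b},open("d3.pkl","wb"))
f=lambda c,x,y:cv2.resize(c["img"][y:y+75,x:x+50,::-1],(400,600),interpolation=cv2.INTER_CUBIC)
cv2.imwrite("pics/press.png",np.hstack([f(a,355,225),f(b,360,122)]))
R=seatR(RY)
for x in(-.015,-.006,0):
  c=RACK+R@[x,0,0];L=np.array([(-60,-55,-23),(-60,-55,23),(60,-55,-23),(60,-55,23),(-60,55,23),(60,55,23)])/1e3
  print(x,"side",((proj(a,c+L@R.T)-[355,225])*8)[:4].ravel(),"top",((proj(b,c+L@R.T)-[360,122])*8+[400,0])[4:].ravel())
E
```

```text
F seat [-11.7124   0.7937   2.7697] T [-0.2722  0.5179  0.0032] 17.3 0.5386945774379303 35.65371930599213
tcp seat [-0.02   -0.0013 -0.0011] rot [-0.0029 -0.0016  0.0021]
-0.015 side [ 38.36 271.65 183.33 219.63 243.14 480.32 382.57 435.32] top [572.71 197.89 525.32 114.32]
-0.006 side [ 54.65 288.26 199.2  236.82 257.47 494.92 396.5  450.39] top [568.8  190.99 522.14 108.72]
0 side [ 65.43 299.24 209.7  248.18 266.95 504.58 405.72 460.37] top [566.23 186.45 520.04 105.02]
```

View pics/press.png

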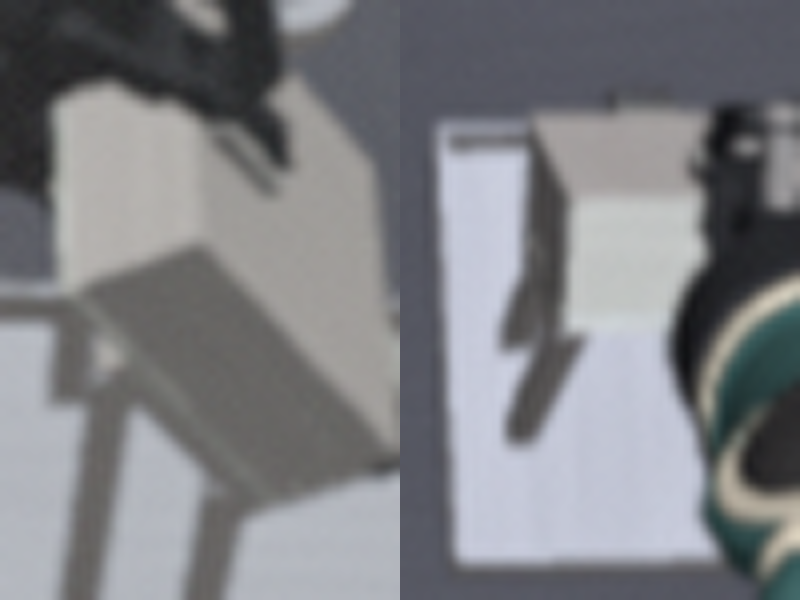

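The tin sits flat on the rails, lid shut; its near corner at side crop (205,247) puts it about 3–6 mm from home. The force is falling, so the clip is past its peak. I continue slowly.

{"method": "step_arm", "body": {"series": [{"x": 0, "y": 0, "z": 0.002, "ax": 0, "ay": 0, "az": 0, "grip": 1}, {"x": 0, "y": 0, "z": 0.004, "ax": 0, "ay": 0, "az": 0, "grip": 1}, {"x": 0, "y": 0, "z": 0.006, "ax": 0, "ay": 0, "az": 0, "grip": 1}]}}

```text
time: 17.7
tool_pos: [0.5272, -0.236, 0.1643]
tcp_rot: [-1.773, 1.99, -0.63]
wrist_force: [-1.0, -1.7, 9.2]
width: 0.535
grip_force: 35.2
```

```bash
python3 st.py
```

```text
F seat [-8.0606 -1.8108  4.6101] T [-0.3399  0.4502 -0.1616] 17.7 0.5352407205463731 35.24645268917084
tcp seat [-0.0164 -0.0014 -0.0011] rot [-0.003  -0.002   0.0015]
```

{"method": "step_arm", "body": {"series": [{"x": 0, "y": 0, "z": 0.002, "ax": 0, "ay": 0, "az": 0, "grip": 1}, {"x": 0, "y": 0, "z": 0.004, "ax": 0, "ay": 0, "az": 0, "grip": 1}]}}

```text
time: 17.9
tool_pos: [0.528, -0.2373, 0.1635]
tcp_rot: [-1.773, 1.99, -0.633]
wrist_force: [-18.1, -2.7, 24.2]
width: 0.534
grip_force: 38.4
```

{"method": "step_arm", "body": {"series": [{"x": 0, "y": 0, "z": 0.002, "ax": 0, "ay": 0, "az": 0, "grip": 1}, {"x": 0, "y": 0, "z": 0.002, "ax": 0, "ay": 0, "az": 0, "grip": 1}]}}

```text
time: 18.1
tool_pos: [0.5284, -0.2374, 0.1635]
tcp_rot: [-1.774, 1.989, -0.634]
wrist_force: [-19.5, -1.7, 23.2]
width: 0.533
grip_force: 38.5
```

```bash
python3 st.py
```

```text
F seat [-30.0224  -3.9425  -2.3753] T [-0.1475  1.5216 -0.4183] 18.1 0.5329863518711893 38.50054621696472
tcp seat [-0.015  -0.0027 -0.0005] rot [-0.0049 -0.0058  0.0034]
```

At the stops: the force rose sharply to 30 N with the tin at its seat. I relax the push and let go.

{"method": "step_arm", "body": {"series": [{"x": 0, "y": 0, "z": -0.002, "ax": 0, "ay": 0, "az": 0, "grip": 1}, {"x": 0, "y": 0, "z": -0.002, "ax": 0, "ay": 0, "az": 0, "grip": 0.05}, {"x": 0, "y": 0, "z": -0.002, "ax": 0, "ay": 0, "az": 0, "grip": -0.3}, {"x": 0, "y": 0, "z": -0.002, "ax": 0, "ay": 0, "az": 0, "grip": -0.7}, {"x": 0, "y": 0, "z": -0.002, "ax": 0, "ay": 0, "az": 0, "grip": -1}, {"x": 0, "y": 0, "z": -0.002, "ax": 0, "ay": 0, "az": 0, "grip": -1}, {"x": 0, "y": 0, "z": -0.002, "ax": 0, "ay": 0, "az": 0, "grip": -1}, {"x": 0, "y": 0, "z": -0.002, "ax": 0, "ay": 0, "az": 0, "grip": -1}]}}

```text
time: 18.9
tool_pos: [0.5275, -0.2352, 0.161]
tcp_rot: [-1.774, 1.991, -0.627]
wrist_force: [0.1, -0.3, -0.4]
width: 0.998
grip_force: 0.0
```

```bash
python3 st.py
```

```text
F seat [ 0.4146 -0.2781 -0.1357] T [ 0.0063  0.265  -0.0162] 18.9 0.998055448395949 0.0
tcp seat [-0.0136 -0.0006 -0.0028] rot [ 0.0015  0.0006 -0.    ]
```

Free of contact. I back out along the slope.

{"method": "step_arm", "body": {"series": [{"x": 0, "y": 0, "z": -0.02, "ax": 0, "ay": 0, "az": 0, "grip": -1}, {"x": 0, "y": 0, "z": -0.06, "ax": 0, "ay": 0, "az": 0, "grip": -1}, {"x": 0, "y": 0, "z": -0.1, "ax": 0, "ay": 0, "az": 0, "grip": -1}, {"x": 0, "y": 0, "z": -0.15, "ax": 0, "ay": 0, "az": 0, "grip": -1}, {"x": 0, "y": 0, "z": -0.2, "ax": 0, "ay": 0, "az": 0, "grip": -1}, {"x": 0, "y": 0, "z": -0.26, "ax": 0, "ay": 0, "az": 0, "grip": -1}, {"x": 0, "y": 0, "z": -0.32, "ax": 0, "ay": 0, "az": 0, "grip": -1}, {"x": 0, "y": 0, "z": -0.36, "ax": 0, "ay": 0, "az": 0, "grip": -1}, {"x": 0, "y": 0, "z": -0.36, "ax": 0, "ay": 0, "az": 0, "grip": -1}]}}

```text
time: 19.8
tool_pos: [0.4251, -0.2248, 0.3133]
tcp_rot: [-1.772, 1.989, -0.638]
wrist_force: [1.0, -0.5, -0.1]
width: 0.998
grip_force: 0.0
```

```bash
python3 st.py; python3 - <<'E'
from h import *; from workcell import imaging; import pickle
np.set_printoptions(precision=0,suppress=True)
a=imaging.read_camera("side");b=imaging.read_camera("top")
pickle.dump({"side":a,"top":b},open("d4.pkl","wb"))
f=lambda c,x,y:cv2.resize(c["img"][y:y+75,x:x+50,::-1],(400,600),interpolation=cv2.INTER_CUBIC)
cv2.imwrite("pics/end.png",np.hstack([f(a,355,225),f(b,370,122)]))
R=seatR(RY)
L=np.array([(-60,-55,-23),(-60,-55,23),(60,-55,-23),(60,-55,23),(-60,55,23),(60,55,23)])/1e3
for x in(-.006,0): 
  X=RACK+R@[x,0,0]+L@R.T; print(x,((proj(a,X)-[355,225])*8).ravel(),((proj(b,X)-[370,122])*8+[400,0]).ravel())
E
```

```text
F seat [ 0.6557 -0.3701  0.8248] T [-0.0412  0.2541  0.0387] 19.8 0.9980387316730462 0.0
tcp seat [-0.1973 -0.002   0.0002] rot [-0.0103 -0.0095  0.0027]
-0.006 [ 55. 288. 199. 237. 257. 495. 397. 450. 180. -61. 365. 156.] [806. 322. 818. 189. 730. 228. 740. 107. 489. 191. 442. 109.]
0 [ 65. 299. 210. 248. 267. 505. 406. 460. 190. -49. 374. 166.] [802. 317. 814. 184. 727. 224. 736. 103. 486. 186. 440. 105.]
```

View pics/end.png

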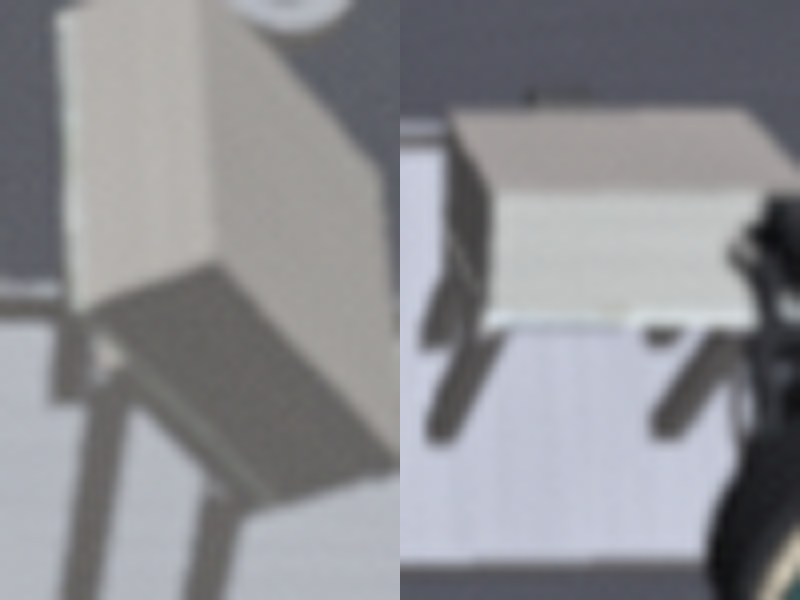

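The final view shows the tin upside down, flat on both rails and shut (lid seam at side crop (75,305)). It has moved about 7 mm further down since the last look, so it is against the stops, and the gripper is clear. I hand it in.

```bash
python3 -c "
from workcell import bot
print(bot.finish_job())"
```

```text
the job is handed in; nothing more can be done
None
```

I handed the job in: the tin lies lid down and shut on the draining rack, snapped into the clip and against the stops as far as the forces and pictures show, and the gripper is clear; the hand-in gave no verdict.

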